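# Scrape the tube caps off the scoop into the steriliser tray

## Task

Two aluminium tube caps lie on the blade of the flat hand scoop. Lift the scoop level by its handle, rest the front edge of its blade on the rim of the rectangular perforated steel tray (not the round bowl) with the caps still on it, and tip it so that both caps slide off into the tray, keeping the edge down on the rim until they are in. Then lay the empty scoop flat on the bench again and let go.

Things in the scene. Friction and masses are not known exactly. Their poses are not given: they have to be found in the camera images.
- scoop_grip (a point): Centre of the scoop's black handle, the place to grip, 28 mm above the bench as the scoop lies. x points from the handle to the blade's front edge, y left, z up. The handle is a bar 22 mm wide (y), 24 mm high (z), reaching 50 mm towards the blade and 60 mm back from this point; a small foot under its tail stands on the bench. The scoop is loose, about 0.22 kg.
- scoop_edge (a point): Middle of the open front edge of the scoop's blade, on its underside: 165 mm ahead (x) of and 28 mm below scoop_grip; same axes.
- scoop: The whole scoop; origin 28 mm straight below scoop_grip, level with the blade's underside; same axes. The flat dark steel blade is 90 mm wide, 3 mm thick and runs from x = 55 to 165 mm; it has 11 mm high side lips, a 22 mm high wall at the handle end, and an open front edge.
- tray: Rectangular open steel tray with a perforated floor, fixed on the bench: 220 mm long (its x), 160 mm wide (its y), rim 45 mm above the bench, walls 4 mm, rim edge 6 mm wide, floor 5 mm thick. Origin at the centre of its underside, z up. Its length runs roughly along the robot's left-right (y), one short end towards the scoop. A round steel bowl stands beside it.
- cap_a_mid (a point): Aluminium tube cap on the scoop's blade, a squat disc 26 mm across and 14 mm high, about 14 g. Point at its centre, half-way up. It slides on the blade once that is tipped nose down by some 14 to 20 degrees, and freely at 30 to 35.
- cap_b_mid (a point): The second aluminium tube cap on the scoop's blade, the same as the first.
There are look-alikes about, which are no part of the job. What is shaped like the scoop but green is not meant.

How it is judged (in metres and radians):
On the way, in this order (a step that is already met when the one before it is completed fails the run):
1. the blade bears on the tray's rim with both caps still on it (contact force between scoop and tray above 0.3 N and z of scoop_edge in the frame of tray above 0.02 m and x of cap_a_mid in the frame of scoop between 0.05 and 0.17 m and x of cap_b_mid in the frame of scoop between 0.05 and 0.17 m and z of cap_a_mid in the frame of scoop between 0 and 0.025 m and z of cap_b_mid in the frame of scoop between 0 and 0.025 m), for 0.05 s.
2. both caps are in the tray while the blade's edge is still at the rim's height (no more than 25 mm above it) (z of scoop_edge in the frame of tray below 0.07 m and z of each of cap_a_mid, cap_b_mid in the frame of tray below 0.045 m and x of cap_a_mid in the frame of tray between -0.107 and 0.107 m and x of cap_b_mid in the frame of tray between -0.107 and 0.107 m and y of cap_a_mid in the frame of tray between -0.077 and 0.077 m and y of cap_b_mid in the frame of tray between -0.077 and 0.077 m), for 0.05 s.
At the end, for the whole second after the job is handed in: Both caps lie inside the tray, below its rim; the scoop lies right way up on the bench, within 10 degrees of flat and 12 mm of its resting height, still and let go (z of each of cap_a_mid, cap_b_mid in the frame of tray below 0.045 m and x of cap_a_mid in the frame of tray between -0.107 and 0.107 m and x of cap_b_mid in the frame of tray between -0.107 and 0.107 m and y of cap_a_mid in the frame of tray between -0.077 and 0.077 m and y of cap_b_mid in the frame of tray between -0.077 and 0.077 m and height (world z) of scoop_grip between 0.015 and 0.04 m and angle between scoop_grip's own z axis and vertical below 0.175 rad and linear speed of scoop below 0.02 m/s); the robot touches nothing.
It also fails if it takes over 51 s, if anything falls off the work surface, if the arm or the gripper's body presses on something with over 40 N, if the wrist force passes 120 N, or if a joint passes its speed limit or range.

## Robot

A 6-joint arm with a two-finger parallel gripper is mounted at the origin on the work surface. World frame = base frame: x ahead of the robot, y to its left, z up, the work surface at z = 0. Lengths are in mm, angles in rad, forces in N, time in s.
With the tool pointing down it reaches from about 350 to 775 mm from the base axis. Payload 7.3 kg.
Tool frame: the origin (TCP) lies at the very end of the fingers, on their centre line; the grasp point (between the pads) lies 19 mm behind it; z points along the fingers, y is the line along which they close (so a half turn about z gives the same grasp; the last joint's range is limited). The gripper opens to 92 mm and grips with 3 to 60 N. Pads are 19 mm wide; open, the fingers measure 130 mm over their backs; the gripper's body (75 mm by 190 mm) begins 47 mm behind the grasp point.
Start: joints at [-1.471, 0.342, 1.524, -0, 1.275, -0.146], TCP at [127.771, -509.234, 226.741] pointing down, gripper open.
Joint ranges: [-2.53, 2.53], [-0.77, 2.02], [0.04, 2.7], [-1, 4.14], [0.28, 2.66], [-3.11, 3.11]. Speed limits (rad/s): [2.57, 2.57, 3.14, 3.14, 3.14, 3.14].

## Interface

Orientations are given as [roll, pitch, yaw] about the fixed x, y, z axes, in that order (R = Rz(yaw) Ry(pitch) Rx(roll)).
In Python, from plant import bot gives the robot as it stands.
- The arm moves only by the tool send_rows, never from a script. Its argument "rows" is a list of rows, each an object of numbers: "x", "y", "z": the shift along the tool's x, y, z in units of 0.2 m (1.0 is 0.2 m); "ax", "ay", "az": the turn, a rotation vector about the tool's x, y, z in units of 60 degrees (1.0 is 60 degrees); "jaw": the opening, from -1 (shut) to 1 (fully open), so that 0 is half open. In form: [{"x": .., "y": .., "z": .., "ax": .., "ay": .., "az": .., "jaw": ..}, ...]. A call has exactly 10 rows; each row is the pose to reach, as a shift and turn from the pose commanded when the call began, along the tool's axes at that moment; what a row does not reach only later rows make up. A row lasts 1/8 s, in which the tool goes at most 62.5 mm and 10.7 degrees, less where a joint would pass 70% of its speed; a pose out of reach is approached as far as the arm can. A call with a number of a shift or a turn outside -1 to 1 is refused whole. A call with a gripper value outside its range is refused whole. The fingers move at their own pace and stop on an object; the grip force is fixed at half the most. Time passes only in rows, so rows that repeat a pose let the fingers close, or fill a call up. It gives the time, the measured TCP pose, the force, the opening and the grip force at its end, in the units of the state.
- bot.get_obs(): the state, without advancing time (a new reading comes with each control period).
- bot.capture(name): name is "scene" or "side" or "wrist"; returns (picture, depth): 420x560x3 uint8, red, green, blue; 420x560 float32, mm along the optical axis (not along the pixel's ray), 0 where there is no reading.
- bot.camera_model(name): a dict with "vertical_fov" (degrees; the focal length in pixels is half the picture's height over the tangent of half this angle, whatever the lens; pixels are square), "cx", "cy" (the principal point, pixels), "R" (3x3) and "t" (3): a world point X has camera coordinates R X + t; the wrist camera has in their place "T_tool_cam" (4x4, takes a point from camera to tool coordinates, whose origin is the TCP and whose axes are the flange's). Camera axes: x right, y down, z forward; pixel columns grow to the right and rows downward; lengths in mm; the calibration is good to about 2 mm. The wrist camera is an equidistant fisheye: a pixel r from the principal point sees the ray r / f radians off the axis. A picture is of the moment at which its call begins: read the wrist's pose just before it. camera_model takes no time and is no camera call.
- bot.close_job(): hands the job in; it is judged then, once.
The state is a dict: "time": time; "joint_positions": joint angles; "dq": joint speeds; "tau": joint torques, N m; "tool_pos": TCP position; "tcp_rot": TCP orientation; "contact_force": force on the tool from outside, world axes, zero at the start; "moment": the same for the moment, N m; "grip_width": finger opening in mm; "finger_force": force on a finger pad.
Only numpy, scipy, OpenCV 4.12 (cv2) and the standard library are available. Lean on these libraries where they do the work, as an engineer would, in place of code of your own. Each camera call takes 0.05 s, during which the arm holds its last target. There are 200 camera calls.

## Working session

There is one attempt and no reset: what is moved stays moved. The work goes in short steps, Python scripts to look and compute and a tool call to move; the robot and the scene stay as the last step left them, time stands still between calls to the robot, and variables do not carry over. Pictures are saved under pics/ and viewed, at most 10 in all, crops included, and the job is handed in when it is done.

Besides the shell and the picture viewer there is one more tool, called after ">>>" by a JSON object that holds its "method" and its "body". send_rows: Moves the arm, as the interface text tells. Its arguments: {"type":"object","properties":{"rows":{"type":"array","items":{"type":"object","properties":{"x":{"type":"number","minimum":-1,"maximum":1},"y":{"type":"number","minimum":-1,"maximum":1},"z":{"type":"number","minimum":-1,"maximum":1},"ax":{"type":"number","minimum":-1,"maximum":1},"ay":{"type":"number","minimum":-1,"maximum":1},"az":{"type":"number","minimum":-1,"maximum":1},"jaw":{"type":"number"}}}}},"required":["rows"]}

```bash
mkdir -p pics; cat > h.py <<'E'
import numpy as np,cv2
from plant import bot
from scipy.spatial.transform import Rotation as Rn
def cam(n):
    m=bot.camera_model(n); f=210/np.tan(np.radians(m["vertical_fov"])/2); return m,f
def ray_plane(n,u,v,z):
    m,f=cam(n);R=np.array(m["R"]);t=np.array(m["t"])
    d=R.T@np.array([(u-m["cx"])/f,(v-m["cy"])/f,1]);c=-R.T@t
    return c+d*(z-c[2])/d[2]
def cloud(n,D):
    m,f=cam(n);R=np.array(m["R"]);t=np.array(m["t"])
    v,u=np.mgrid[:420,:560];P=np.stack([(u-m["cx"])/f*D,(v-m["cy"])/f*D,D],-1)
    return (P-t)@R
E
python3 - <<'E'
from h import *
for n in("scene","side"):
    p,d=bot.capture(n);np.savez(f"{n}.npz",p=p,d=d);cv2.imwrite(f"pics/{n}0.png",p[:,:,::-1]);m,f=cam(n);print(n,f,-np.array(m["R"]).T@np.array(m["t"]))
o=bot.get_obs();print(o)
E
```

```text
scene 454.2126631942274 [ 903.46704252 -407.15222983  655.094214  ]
side 476.2802645419027 [ 405.50416419 -736.73703379  535.85939081]
{'time': 0.1, 'joint_positions': array([-1.47097618e+00,  3.42653585e-01,  1.52494302e+00, -9.54534123e-06,
        1.27540170e+00, -1.45977711e-01]), 'dq': array([-0.00023312, -0.00030119, -0.00186096, -0.00179646,  0.00119519,
        0.00114578]), 'tau': array([ 1.00365542e-03, -4.32003629e+01, -2.44695854e+01,  7.18398532e-02,
        5.25768392e-02, -4.71233557e-05]), 'tool_pos': array([ 127.74076768, -508.83614281,  226.10666868]), 'tcp_rot': array([-3.14020062e+00, -1.95435576e-04,  2.45800509e-01]), 'contact_force': array([-0.27832204, -0.20776869,  0.36622768]), 'moment': array([ 0.00027763, -0.07612572, -0.02307007]), 'finger_force': 0.0, 'grip_width': 91.90067522942506}
```

View pics/scene0.png

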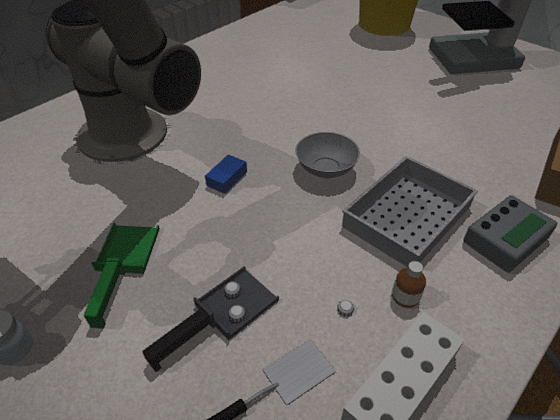

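View pics/side0.png

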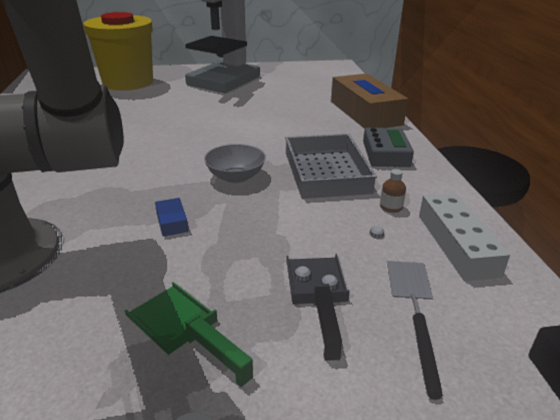

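Scene view. Scoop-like things are:
- a black-handled dark-blade scoop at (205,320), with two caps at (232,289) and (237,313)
- a green scoop at (120,265)
- a bright spatula at (290,380)

The dark scoop fits: it's not green, has lips, and carries both caps. The loose cap at (346,308) isn't part of the job. The perforated tray is at (410,210) and the round bowl at (327,155). Next I'll measure and confirm with a crop.

```bash
python3 - <<'E'
from h import *
S=np.load("scene.npz");p,d=S["p"],S["d"]
cv2.imwrite("pics/crop1.png",cv2.resize(p[255:375,135:290,::-1],None,fx=5,fy=5,interpolation=cv2.INTER_CUBIC)[:600,:775])
for n,box,tb,cb in(("scene",(140,260,285,370),(335,150,485,268),(215,278,252,326)),("side",(280,245,355,362),(280,130,380,200),(290,262,342,292))):
    S=np.load(n+".npz");p,d=S["p"],S["d"];C=cloud(n,d);g=p.max(-1)
    def sub(b):
        m=np.zeros(g.shape,bool);m[b[1]:b[3],b[0]:b[2]]=1;return m&(d>0)
    m=sub(box)&(g<95)
    h=m&(C[...,2]>33)&(C[...,2]<46)&(g<60)
    k,l=cv2.connectedComponents(h.astype(np.uint8));i=1+np.argmax([(l==j).sum() for j in range(1,k)])
    H=C[l==i];r=cv2.minAreaRect(H[:,:2].astype(np.float32));print(n,"handle",len(H),np.median(H[:,2]),r)
    print(" box",cv2.boxPoints(r).round(1).tolist())
    b=m&(C[...,2]<8)&(C[...,2]>1.5);print(" bladept",b.sum(),cv2.minAreaRect(C[b][:,:2].astype(np.float32)))
    c=sub(cb)&(g>100)&(C[...,2]>10)
    k,l,st,ce=cv2.connectedComponentsWithStats(c.astype(np.uint8))
    for j in range(1,k):
        if st[j,4]>20: print(" cap",ce[j],st[j,4],C[l==j].mean(0),ray_plane(n,*ce[j],15))
    t=sub(tb)&(C[...,2]>41)&(C[...,2]<49)
    k,l=cv2.connectedComponents(t.astype(np.uint8));i=1+np.argmax([(l==j).sum() for j in range(1,k)])
    T=C[l==i];r=cv2.minAreaRect(T[:,:2].astype(np.float32));print(" tray",len(T),np.median(T[:,2]),r,cv2.boxPoints(r).round().tolist())
E
```

```text
scene handle 1071 39.4627766291834 ((548.8836059570312, -256.7384338378906), (116.11041259765625, 23.817752838134766), 87.61315155029297)
 box [[534.5999755859375, -314.20001220703125], [558.4000244140625, -315.20001220703125], [563.2000122070312, -199.1999969482422], [539.4000244140625, -198.1999969482422]]
 bladept 2047 ((511.5621032714844, -166.72052001953125), (221.51577758789062, 221.1815185546875), 58.91778564453125)
 cap [231.608 287.32 ] 125 [ 535.41814517 -135.80079787   15.93300808] [ 534.90272094 -135.42716187   15.        ]
 cap [236.37956204 311.2189781 ] 137 [ 575.70029236 -162.60777458   15.93951113] [ 575.23773233 -162.27001562   15.        ]
 tray 1193 44.35790394664397 ((657.0677490234375, 225.6689453125), (164.8599853515625, 228.68507385253906), 0.17232272028923035) [[574.0, 340.0], [575.0, 111.0], [740.0, 112.0], [739.0, 340.0]]
side handle 916 38.81665763683294 ((548.088134765625, -256.8161315917969), (113.99178314208984, 21.944700241088867), 86.25890350341797)
 box [[533.4000244140625, -313.0], [555.2999877929688, -314.3999938964844], [562.7999877929688, -200.6999969482422], [540.9000244140625, -199.1999969482422]]
 bladept 1083 ((552.1466064453125, -200.0005645751953), (224.46104431152344, 90.08477783203125), 86.46409606933594)
 cap [302.1754386 271.3245614] 114 [ 534.2844507  -136.33491934   15.09793461] [ 534.30580421 -136.25317425   15.        ]
 cap [328.9826087  279.66086957] 115 [ 574.09128639 -162.90948599   15.29244789] [ 574.18351608 -162.6180893    15.        ]
 tray 596 43.53397909956266 ((657.9022827148438, 227.22613525390625), (165.1770782470703, 230.146728515625), 0.3557110130786896) [[575.0, 342.0], [576.0, 112.0], [741.0, 113.0], [740.0, 343.0]]
```

View pics/crop1.png

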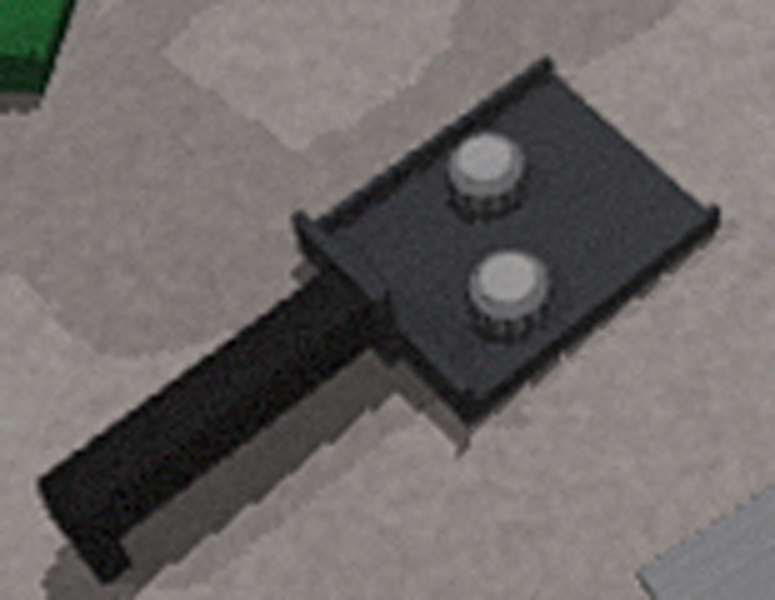

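Crop confirms it: a dark scoop with both caps on the blade. The sizes match (handle 114×22 mm, top at 39 mm; tray rim 44 mm). Now the approach.

```bash
cat >> h.py <<'E'
def go(pos,rpy_deg,o=None):
    """delta from measured pose to a target, in send_rows units"""
    o=o or bot.get_obs();R0=Rn.from_euler("xyz",o["tcp_rot"])
    s=R0.inv().apply(np.array(pos)-o["tool_pos"])/200
    w=np.degrees((R0.inv()*Rn.from_euler("xyz",rpy_deg,degrees=True)).as_rotvec())/60
    print("t",o["time"],"shift",s.round(4),"turn",w.round(4)); return s,w
E
python3 - <<'E'
from h import *
go((550,-232,120),(180,0,86.9))
E
```

```text
t 0.1 shift [ 2.3845 -0.8281  0.5322] turn [-1.0000e-03 -1.0000e-03 -1.2136e+00]
```

>>> {"method": "send_rows", "body": {"rows": [{"x": 0.1, "y": -0.03, "z": 0.02, "jaw": 1}, {"x": 0.25, "y": -0.08, "z": 0.04, "jaw": 1}, {"x": 0.4, "y": -0.14, "z": 0.06, "jaw": 1}, {"x": 0.55, "y": -0.19, "z": 0.08, "jaw": 1}, {"x": 0.7, "y": -0.24, "z": 0.1, "jaw": 1}, {"x": 0.8, "y": -0.28, "z": 0.1, "jaw": 1}, {"x": 0.9, "y": -0.31, "z": 0.1, "jaw": 1}, {"x": 0.95, "y": -0.33, "z": 0.1, "jaw": 1}, {"x": 1, "y": -0.35, "z": 0.1, "jaw": 1}, {"x": 1, "y": -0.35, "z": 0.1, "jaw": 1}]}}

```text
schema error: expected keys x, y, z, ax, ay, az, jaw
```

>>> {"method": "send_rows", "body": {"rows": [{"x": 0.1, "y": -0.03, "z": 0.02, "az": -0.1, "jaw": 1}, {"x": 0.25, "y": -0.08, "z": 0.04, "az": -0.2, "jaw": 1}, {"x": 0.4, "y": -0.14, "z": 0.06, "az": -0.3, "jaw": 1}, {"x": 0.55, "y": -0.19, "z": 0.08, "az": -0.4, "jaw": 1}, {"x": 0.7, "y": -0.24, "z": 0.1, "az": -0.5, "jaw": 1}, {"x": 0.8, "y": -0.28, "z": 0.1, "az": -0.6, "jaw": 1}, {"x": 0.9, "y": -0.31, "z": 0.1, "az": -0.7, "jaw": 1}, {"x": 0.95, "y": -0.33, "z": 0.1, "az": -0.8, "jaw": 1}, {"x": 1, "y": -0.35, "z": 0.1, "az": -0.9, "jaw": 1}, {"x": 1, "y": -0.35, "z": 0.1, "az": -0.95, "jaw": 1}]}}

```text
schema error: expected keys x, y, z, ax, ay, az, jaw
```

```bash
python3 - <<'E'
from h import *
print(bot.get_obs()["joint_positions"].round(2));go((550,-232,110),(180,0,86.9))
E
```

```text
[-1.47  0.34  1.52 -0.    1.28 -0.15]
t 0.1 shift [ 2.3845 -0.828   0.5822] turn [-1.0000e-03 -1.0000e-03 -1.2136e+00]
```

All keys are required.

>>> {"method": "send_rows", "body": {"rows": [{"x": 0.1, "y": -0.03, "z": 0.02, "ax": 0, "ay": 0, "az": 0, "jaw": 1}, {"x": 0.25, "y": -0.08, "z": 0.04, "ax": 0, "ay": 0, "az": 0, "jaw": 1}, {"x": 0.4, "y": -0.14, "z": 0.06, "ax": 0, "ay": 0, "az": 0, "jaw": 1}, {"x": 0.55, "y": -0.19, "z": 0.08, "ax": 0, "ay": 0, "az": 0, "jaw": 1}, {"x": 0.7, "y": -0.24, "z": 0.1, "ax": 0, "ay": 0, "az": 0, "jaw": 1}, {"x": 0.8, "y": -0.28, "z": 0.1, "ax": 0, "ay": 0, "az": 0, "jaw": 1}, {"x": 0.9, "y": -0.31, "z": 0.1, "ax": 0, "ay": 0, "az": 0, "jaw": 1}, {"x": 0.95, "y": -0.33, "z": 0.1, "ax": 0, "ay": 0, "az": 0, "jaw": 1}, {"x": 1, "y": -0.35, "z": 0.1, "ax": 0, "ay": 0, "az": 0, "jaw": 1}, {"x": 1, "y": -0.35, "z": 0.1, "ax": 0, "ay": 0, "az": 0, "jaw": 1}]}}

```text
time: 1.35
tool_pos: [305.1, -392.2, 206.6]
tcp_rot: [-3.141, 0.0, 0.247]
contact_force: [-0.2, -0.7, 0.5]
grip_width: 91.6
finger_force: 0.0
```

>>> {"method": "send_rows", "body": {"rows": [{"x": 0.1, "y": -0.03, "z": 0.02, "ax": 0, "ay": 0, "az": -0.1, "jaw": 1}, {"x": 0.25, "y": -0.08, "z": 0.04, "ax": 0, "ay": 0, "az": -0.2, "jaw": 1}, {"x": 0.4, "y": -0.14, "z": 0.06, "ax": 0, "ay": 0, "az": -0.3, "jaw": 1}, {"x": 0.55, "y": -0.19, "z": 0.08, "ax": 0, "ay": 0, "az": -0.4, "jaw": 1}, {"x": 0.7, "y": -0.24, "z": 0.1, "ax": 0, "ay": 0, "az": -0.5, "jaw": 1}, {"x": 0.8, "y": -0.28, "z": 0.1, "ax": 0, "ay": 0, "az": -0.6, "jaw": 1}, {"x": 0.9, "y": -0.31, "z": 0.1, "ax": 0, "ay": 0, "az": -0.7, "jaw": 1}, {"x": 0.95, "y": -0.33, "z": 0.1, "ax": 0, "ay": 0, "az": -0.8, "jaw": 1}, {"x": 1, "y": -0.35, "z": 0.1, "ax": 0, "ay": 0, "az": -0.9, "jaw": 1}, {"x": 1, "y": -0.35, "z": 0.1, "ax": 0, "ay": 0, "az": -0.95, "jaw": 1}]}}

```text
time: 2.6
tool_pos: [481.8, -276.2, 186.5]
tcp_rot: [-3.142, 0.0, 1.243]
contact_force: [0.6, 0.7, 0.1]
grip_width: 91.9
finger_force: 0.0
```

```bash
python3 - <<'E'
from h import *
print(bot.get_obs()["joint_positions"].round(2));go((550,-232,100),(180,0,86.9))
E
```

```text
[-0.66  0.43  1.5  -0.    1.21 -0.33]
t 2.6 shift [0.3192 0.2515 0.4326] turn [-1.000e-04  1.000e-04 -2.614e-01]
```

>>> {"method": "send_rows", "body": {"rows": [{"x": 0.06, "y": 0.05, "z": 0.05, "ax": 0, "ay": 0, "az": -0.06, "jaw": 0.5}, {"x": 0.13, "y": 0.1, "z": 0.12, "ax": 0, "ay": 0, "az": -0.12, "jaw": 0.5}, {"x": 0.2, "y": 0.15, "z": 0.2, "ax": 0, "ay": 0, "az": -0.18, "jaw": 0.5}, {"x": 0.26, "y": 0.2, "z": 0.3, "ax": 0, "ay": 0, "az": -0.23, "jaw": 0.5}, {"x": 0.3, "y": 0.24, "z": 0.37, "ax": 0, "ay": 0, "az": -0.25, "jaw": 0.5}, {"x": 0.319, "y": 0.251, "z": 0.42, "ax": 0, "ay": 0, "az": -0.261, "jaw": 0.5}, {"x": 0.319, "y": 0.251, "z": 0.433, "ax": 0, "ay": 0, "az": -0.261, "jaw": 0.5}, {"x": 0.319, "y": 0.251, "z": 0.433, "ax": 0, "ay": 0, "az": -0.261, "jaw": 0.5}, {"x": 0.319, "y": 0.251, "z": 0.433, "ax": 0, "ay": 0, "az": -0.261, "jaw": 0.5}, {"x": 0.319, "y": 0.251, "z": 0.433, "ax": 0, "ay": 0, "az": -0.261, "jaw": 0.5}]}}

```text
time: 3.85
tool_pos: [549.9, -232.4, 100.7]
tcp_rot: [3.141, 0.001, 1.514]
contact_force: [-0.4, -0.2, -1.0]
grip_width: 69.2
finger_force: 0.0
```

```bash
python3 - <<'E'
from h import *
go((550,-232,9),(180,0,86.9))
p,d=bot.capture("wrist");cv2.imwrite("pics/w1.png",p[:,:,::-1])
E
```

```text
t 3.85 shift [ 2.300e-03 -2.000e-04  4.587e-01] turn [ 0.0009  0.0006 -0.003 ]
```

View pics/w1.png

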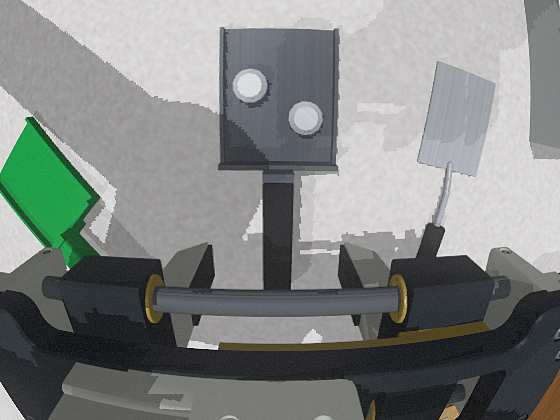

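The wrist view shows the handle (278,230) midway between the fingers (205 and 350) and well aligned, with the caps at (249,86) and (305,118). I'll descend.

>>> {"method": "send_rows", "body": {"rows": [{"x": 0.002, "y": 0, "z": 0.05, "ax": 0, "ay": 0, "az": -0.003, "jaw": 0.2}, {"x": 0.002, "y": 0, "z": 0.12, "ax": 0, "ay": 0, "az": -0.003, "jaw": 0.2}, {"x": 0.002, "y": 0, "z": 0.2, "ax": 0, "ay": 0, "az": -0.003, "jaw": 0}, {"x": 0.002, "y": 0, "z": 0.28, "ax": 0, "ay": 0, "az": -0.003, "jaw": 0}, {"x": 0.002, "y": 0, "z": 0.35, "ax": 0, "ay": 0, "az": -0.003, "jaw": 0}, {"x": 0.002, "y": 0, "z": 0.41, "ax": 0, "ay": 0, "az": -0.003, "jaw": 0}, {"x": 0.002, "y": 0, "z": 0.44, "ax": 0, "ay": 0, "az": -0.003, "jaw": -0.2}, {"x": 0.002, "y": 0, "z": 0.457, "ax": 0, "ay": 0, "az": -0.003, "jaw": -0.2}, {"x": 0.002, "y": 0, "z": 0.457, "ax": 0, "ay": 0, "az": -0.003, "jaw": -0.3}, {"x": 0.002, "y": 0, "z": 0.457, "ax": 0, "ay": 0, "az": -0.003, "jaw": -0.4}]}}

```text
time: 5.15
tool_pos: [550.2, -231.8, 9.2]
tcp_rot: [3.141, 0.001, 1.517]
contact_force: [1.1, -1.3, -0.5]
grip_width: 28.9
finger_force: 0.0
```

>>> {"method": "send_rows", "body": {"rows": [{"x": 0, "y": 0, "z": 0, "ax": 0, "ay": 0, "az": 0, "jaw": -0.45}, {"x": 0, "y": 0, "z": 0, "ax": 0, "ay": 0, "az": 0, "jaw": -0.5}, {"x": 0, "y": 0, "z": 0, "ax": 0, "ay": 0, "az": 0, "jaw": -0.55}, {"x": 0, "y": 0, "z": 0, "ax": 0, "ay": 0, "az": 0, "jaw": -0.6}, {"x": 0, "y": 0, "z": 0, "ax": 0, "ay": 0, "az": 0, "jaw": -0.7}, {"x": 0, "y": 0, "z": 0, "ax": 0, "ay": 0, "az": 0, "jaw": -1}, {"x": 0, "y": 0, "z": 0, "ax": 0, "ay": 0, "az": 0, "jaw": -1}, {"x": 0, "y": 0, "z": 0, "ax": 0, "ay": 0, "az": 0, "jaw": -1}, {"x": 0, "y": 0, "z": 0, "ax": 0, "ay": 0, "az": 0, "jaw": -1}, {"x": 0, "y": 0, "z": 0, "ax": 0, "ay": 0, "az": 0, "jaw": -1}]}}

```text
time: 6.4
tool_pos: [550.4, -231.9, 9.1]
tcp_rot: [3.14, 0.001, 1.517]
contact_force: [3.5, -0.5, 3.6]
grip_width: 22.0
finger_force: 29.9
```

Gripped: 22 mm, 30 N. I'll lift gently and check the level.

>>> {"method": "send_rows", "body": {"rows": [{"x": 0, "y": 0, "z": -0.02, "ax": 0, "ay": 0, "az": 0, "jaw": -1}, {"x": 0, "y": 0, "z": -0.06, "ax": 0, "ay": 0, "az": 0, "jaw": -1}, {"x": 0, "y": 0, "z": -0.12, "ax": 0, "ay": 0, "az": 0, "jaw": -1}, {"x": 0, "y": 0, "z": -0.19, "ax": 0, "ay": 0, "az": 0, "jaw": -1}, {"x": 0, "y": 0, "z": -0.26, "ax": 0, "ay": 0, "az": 0, "jaw": -1}, {"x": 0, "y": 0, "z": -0.33, "ax": 0, "ay": 0, "az": 0, "jaw": -1}, {"x": 0, "y": 0, "z": -0.39, "ax": 0, "ay": 0, "az": 0, "jaw": -1}, {"x": 0, "y": 0, "z": -0.43, "ax": 0, "ay": 0, "az": 0, "jaw": -1}, {"x": 0, "y": 0, "z": -0.45, "ax": 0, "ay": 0, "az": 0, "jaw": -1}, {"x": 0, "y": 0, "z": -0.45, "ax": 0, "ay": 0, "az": 0, "jaw": -1}]}}

```text
time: 7.65
tool_pos: [549.9, -231.6, 98.7]
tcp_rot: [-3.142, 0.0, 1.517]
contact_force: [0.4, -0.3, -2.4]
grip_width: 21.9
finger_force: 29.9
```

```bash
python3 - <<'E'
from h import *
o=bot.get_obs();print(o["joint_positions"].round(2),o["tool_pos"])
p,d=bot.capture("side");cv2.imwrite("pics/s2.png",cv2.resize(p[130:330,200:460,::-1],None,fx=3,fy=3))
C=cloud("side",d);g=p.max(-1)
u=np.array([np.cos(1.517),np.sin(1.517)]);O=np.array([549.3,-251.8])
q=C[...,:2]-O;sx=q@u;sy=-q[...,0]*u[1]+q[...,1]*u[0]
m=(d>0)&(g<95)&(sx>60)&(sx<175)&(abs(sy)<41)&(C[...,2]>70)&(C[...,2]<110)
A=np.c_[sx[m],sy[m],np.ones(m.sum())];z=C[m][:,2]
c=np.linalg.lstsq(A,z,rcond=None)[0]
for _ in range(4):
    k=abs(A@c-z)<3;c=np.linalg.lstsq(A[k],z[k],rcond=None)[0]
print("pitch,roll deg",np.degrees(np.arctan(c[:2])),"z at 0, at 165",c[2],c[2]+165*c[0],k.sum(),m.sum(),"xmax",np.percentile(sx[m],99))
E
```

```text
[-0.53  0.59  1.49 -0.    1.06 -0.47] [ 549.85992353 -231.62019833   98.74230966]
pitch,roll deg [-0.08585295  0.26261188] z at 0, at 165 92.02576475595893 91.77852581424695 193 221 xmax 144.1448809300076
```

View pics/s2.png

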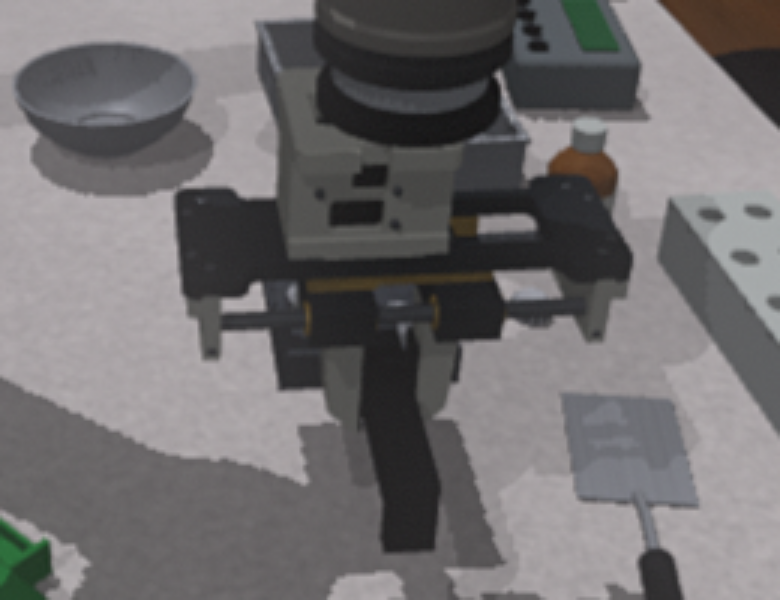

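The picture shows the scoop held level (fit −0.1°), underside at about 89 mm. Next I'll check for obstacles and compute the transfer.

```bash
python3 - <<'E'
from h import *
for u,v,z in((410,303,0),(415,267,65),(346,308,7),(425,325,40)): print(ray_plane("scene",u,v,z))
go((657,-18,98),(180,0,90.2))
E
```

```text
[771.23886085  53.97841822   0.        ]
[753.49801655  73.34022699  65.        ]
[700.12130812 -31.356041     7.        ]
[817.19162389   7.16932567  40.        ]
t 7.7 shift [1.0949 0.4785 0.002 ] turn [-0.0005 -0.0002 -0.0546]
```

>>> {"method": "send_rows", "body": {"rows": [{"x": 0.01, "y": 0.005, "z": 0, "ax": 0, "ay": 0, "az": -0.005, "jaw": -1}, {"x": 0.04, "y": 0.02, "z": 0, "ax": 0, "ay": 0, "az": -0.01, "jaw": -1}, {"x": 0.09, "y": 0.04, "z": 0, "ax": 0, "ay": 0, "az": -0.015, "jaw": -1}, {"x": 0.15, "y": 0.065, "z": 0, "ax": 0, "ay": 0, "az": -0.02, "jaw": -1}, {"x": 0.22, "y": 0.095, "z": 0, "ax": 0, "ay": 0, "az": -0.025, "jaw": -1}, {"x": 0.3, "y": 0.13, "z": 0, "ax": 0, "ay": 0, "az": -0.03, "jaw": -1}, {"x": 0.38, "y": 0.165, "z": 0, "ax": 0, "ay": 0, "az": -0.035, "jaw": -1}, {"x": 0.46, "y": 0.2, "z": 0, "ax": 0, "ay": 0, "az": -0.04, "jaw": -1}, {"x": 0.54, "y": 0.235, "z": 0, "ax": 0, "ay": 0, "az": -0.045, "jaw": -1}, {"x": 0.62, "y": 0.27, "z": 0, "ax": 0, "ay": 0, "az": -0.05, "jaw": -1}]}}

```text
time: 8.95
tool_pos: [611.0, -109.6, 98.7]
tcp_rot: [-3.142, 0.0, 1.57]
contact_force: [-0.0, 0.3, -3.5]
grip_width: 22.0
finger_force: 29.9
```

>>> {"method": "send_rows", "body": {"rows": [{"x": 0.08, "y": 0.035, "z": 0, "ax": 0, "ay": 0, "az": 0, "jaw": -1}, {"x": 0.16, "y": 0.07, "z": 0, "ax": 0, "ay": 0, "az": 0, "jaw": -1}, {"x": 0.24, "y": 0.105, "z": 0, "ax": 0, "ay": 0, "az": 0, "jaw": -1}, {"x": 0.31, "y": 0.135, "z": 0, "ax": 0, "ay": 0, "az": 0, "jaw": -1}, {"x": 0.37, "y": 0.16, "z": 0, "ax": 0, "ay": 0, "az": 0, "jaw": -1}, {"x": 0.42, "y": 0.18, "z": 0, "ax": 0, "ay": 0, "az": 0, "jaw": -1}, {"x": 0.455, "y": 0.195, "z": 0, "ax": 0, "ay": 0, "az": 0, "jaw": -1}, {"x": 0.475, "y": 0.203, "z": 0, "ax": 0, "ay": 0, "az": 0, "jaw": -1}, {"x": 0.475, "y": 0.203, "z": 0, "ax": 0, "ay": 0, "az": 0, "jaw": -1}, {"x": 0.475, "y": 0.203, "z": 0, "ax": 0, "ay": 0, "az": 0, "jaw": -1}]}}

```text
time: 10.2
tool_pos: [651.1, -16.1, 98.7]
tcp_rot: [-3.141, 0.0, 1.569]
contact_force: [-0.2, -0.5, -2.6]
grip_width: 21.6
finger_force: 29.9
```

```bash
python3 - <<'E'
from h import *
o=bot.get_obs();print(o["joint_positions"].round(2),o["tool_pos"],o["tcp_rot"],o["contact_force"])
go((657,-18,60),(180,0,90.2))
p,d=bot.capture("scene");cv2.imwrite("pics/s3.png",cv2.resize(p[100:350,230:560,::-1],None,fx=2.4,fy=2.4))
E
```

```text
[-0.14  0.68  1.31 -0.    1.15 -0.14] [651.06546666 -16.13378012  98.68483804] [-3.14144641e+00  2.08466548e-04  1.56909609e+00] [-0.22649664 -0.50440194 -2.55690457]
t 10.2 shift [-0.0092  0.0297  0.1934] turn [-0.0001  0.0002 -0.005 ]
```

View pics/s3.png

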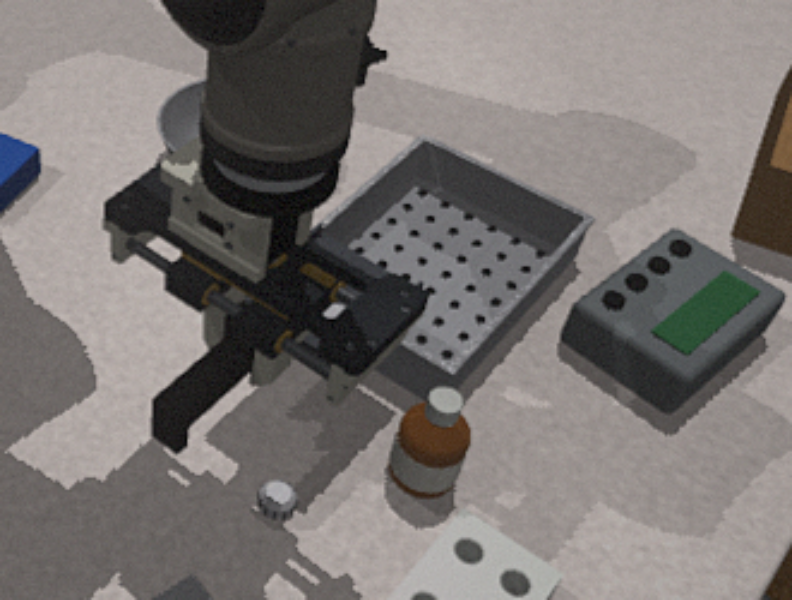

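The scene view shows the gripper in front of the tray's near end, clear of the bottle and loose cap, with the blade hidden. I'll lower it to just above the rim and check with the wrist camera.

>>> {"method": "send_rows", "body": {"rows": [{"x": 0, "y": 0, "z": 0.01, "ax": 0, "ay": 0, "az": 0, "jaw": -1}, {"x": -0.005, "y": 0.01, "z": 0.03, "ax": 0, "ay": 0, "az": 0, "jaw": -1}, {"x": -0.01, "y": 0.02, "z": 0.06, "ax": 0, "ay": 0, "az": 0, "jaw": -1}, {"x": -0.01, "y": 0.03, "z": 0.09, "ax": 0, "ay": 0, "az": -0.005, "jaw": -1}, {"x": -0.01, "y": 0.03, "z": 0.12, "ax": 0, "ay": 0, "az": -0.005, "jaw": -1}, {"x": -0.01, "y": 0.03, "z": 0.15, "ax": 0, "ay": 0, "az": -0.005, "jaw": -1}, {"x": -0.01, "y": 0.03, "z": 0.175, "ax": 0, "ay": 0, "az": -0.005, "jaw": -1}, {"x": -0.01, "y": 0.03, "z": 0.19, "ax": 0, "ay": 0, "az": -0.005, "jaw": -1}, {"x": -0.01, "y": 0.03, "z": 0.193, "ax": 0, "ay": 0, "az": -0.005, "jaw": -1}, {"x": -0.01, "y": 0.03, "z": 0.193, "ax": 0, "ay": 0, "az": -0.005, "jaw": -1}]}}

```text
time: 11.5
tool_pos: [657.3, -17.9, 60.3]
tcp_rot: [3.141, 0.0, 1.575]
contact_force: [-0.1, -0.6, -1.6]
grip_width: 21.6
finger_force: 29.9
```

```bash
python3 - <<'E'
from h import *
o=bot.get_obs();print(o["tool_pos"],o["tcp_rot"],o["contact_force"],o["moment"])
p,d=bot.capture("wrist");cv2.imwrite("pics/w2.png",p[:,:,::-1])
E
```

```text
[657.31117509 -17.85366151  60.25898431] [3.14124272e+00 1.75997733e-04 1.57464806e+00] [-0.09358837 -0.61075968 -1.61821647] [-0.08431435 -0.12809475  0.00067096]
```

View pics/w2.png

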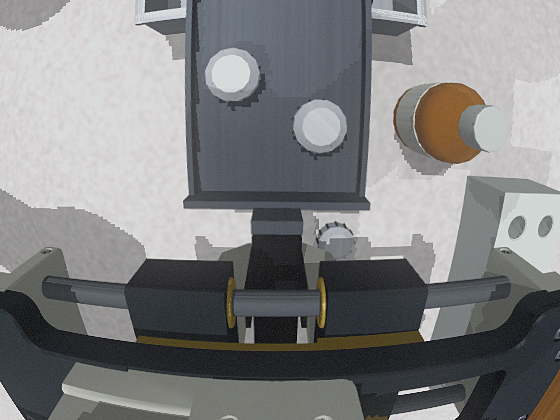

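The wrist view shows both caps on the blade at (232,73) and (320,126), and the tray's near rim at row ~20 on each side of the blade. The blade reaches past it. I'll quantify that.

```bash
python3 - <<'E'
from h import *
m,f=cam("wrist");o=bot.get_obs();T=np.array(m["T_tool_cam"]);R=Rn.from_euler("xyz",o["tcp_rot"]).as_matrix()
def wp(u,v,z):
    a=np.array([u-m["cx"],v-m["cy"]]);r=np.hypot(*a);th=r/f
    dc=np.r_[a/r*np.sin(th),np.cos(th)];d=R@T[:3,:3]@dc;c=R@T[:3,3]+o["tool_pos"]
    return c+d*(z-c[2])/d[2]
for q in((137,23,45),(426,25,45),(160,12,45),(232,73,68),(320,126,68),(184,202,73),(371,202,73)): print(q,wp(*q).round(1))
E
```

```text
(137, 23, 45) [579.1 113.8  45. ]
(426, 25, 45) [741.  114.4  45. ]
(160, 12, 45) [593.  118.4  45. ]
(232, 73, 68) [636.6  77.9  68. ]
(320, 126, 68) [677.   53.3  68. ]
(184, 202, 73) [612.7  18.   73. ]
(371, 202, 73) [702.5  18.3  73. ]
```

The rim spans y≈114–120, and the edge should be at about 127, so the overlap is good. Now I'll lower it onto the rim.

>>> {"method": "send_rows", "body": {"rows": [{"x": 0, "y": 0, "z": 0.005, "ax": 0, "ay": 0, "az": 0, "jaw": -1}, {"x": 0, "y": 0, "z": 0.01, "ax": 0, "ay": 0, "az": 0, "jaw": -1}, {"x": 0, "y": 0, "z": 0.015, "ax": 0, "ay": 0, "az": 0, "jaw": -1}, {"x": 0, "y": 0, "z": 0.02, "ax": 0, "ay": 0, "az": 0, "jaw": -1}, {"x": 0, "y": 0, "z": 0.024, "ax": 0, "ay": 0, "az": 0, "jaw": -1}, {"x": 0, "y": 0, "z": 0.028, "ax": 0, "ay": 0, "az": 0, "jaw": -1}, {"x": 0, "y": 0, "z": 0.031, "ax": 0, "ay": 0, "az": 0, "jaw": -1}, {"x": 0, "y": 0, "z": 0.034, "ax": 0, "ay": 0, "az": 0, "jaw": -1}, {"x": 0, "y": 0, "z": 0.037, "ax": 0, "ay": 0, "az": 0, "jaw": -1}, {"x": 0, "y": 0, "z": 0.037, "ax": 0, "ay": 0, "az": 0, "jaw": -1}]}}

```text
time: 12.8
tool_pos: [657.4, -18.0, 53.0]
tcp_rot: [3.141, 0.0, 1.574]
contact_force: [-0.5, -1.2, 0.1]
grip_width: 21.7
finger_force: 29.9
```

```bash
python3 - <<'E'
from h import *
o=bot.get_obs();print(o["tool_pos"],o["contact_force"],o["moment"])
E
```

```text
[657.44330432 -17.95530215  53.03047305] [-0.47515234 -1.17229133  0.06660462] [ 0.02173723 -0.09525768  0.05645067]
```

>>> {"method": "send_rows", "body": {"rows": [{"x": 0, "y": 0, "z": 0.003, "ax": 0, "ay": 0, "az": 0, "jaw": -1}, {"x": 0, "y": 0, "z": 0.006, "ax": 0, "ay": 0, "az": 0, "jaw": -1}, {"x": 0, "y": 0, "z": 0.009, "ax": 0, "ay": 0, "az": 0, "jaw": -1}, {"x": 0, "y": 0, "z": 0.01, "ax": 0, "ay": 0, "az": 0, "jaw": -1}, {"x": 0, "y": 0, "z": 0.01, "ax": 0, "ay": 0, "az": 0, "jaw": -1}, {"x": 0, "y": 0, "z": 0.01, "ax": 0, "ay": 0, "az": 0, "jaw": -1}, {"x": 0, "y": 0, "z": 0.01, "ax": 0, "ay": 0, "az": 0, "jaw": -1}, {"x": 0, "y": 0, "z": 0.01, "ax": 0, "ay": 0, "az": 0, "jaw": -1}, {"x": 0, "y": 0, "z": 0.01, "ax": 0, "ay": 0, "az": 0, "jaw": -1}, {"x": 0, "y": 0, "z": 0.01, "ax": 0, "ay": 0, "az": 0, "jaw": -1}]}}

```text
time: 14.05
tool_pos: [657.2, -17.8, 50.7]
tcp_rot: [3.141, 0.0, 1.575]
contact_force: [1.6, -0.7, 0.4]
grip_width: 22.0
finger_force: 30.0
```

```bash
python3 - <<'E'
from h import *
o=bot.get_obs();print(o["tool_pos"],o["contact_force"],o["moment"])
E
```

```text
[657.23844784 -17.76618564  50.7138553 ] [ 1.55697927 -0.68294573  0.44147809] [ 0.15939078 -0.37435627 -0.19479111]
```

Bearing with about 2 N. Now I'll tip about the rim contact, to 12° first.

>>> {"method": "send_rows", "body": {"rows": [{"x": 0.001, "y": 0, "z": -0.009, "ax": 0, "ay": -0.0125, "az": 0, "jaw": -1}, {"x": 0.003, "y": 0, "z": -0.03, "ax": 0, "ay": -0.0417, "az": 0, "jaw": -1}, {"x": 0.006, "y": 0, "z": -0.054, "ax": 0, "ay": -0.075, "az": 0, "jaw": -1}, {"x": 0.0085, "y": 0, "z": -0.072, "ax": 0, "ay": -0.1, "az": 0, "jaw": -1}, {"x": 0.012, "y": 0, "z": -0.09, "ax": 0, "ay": -0.125, "az": 0, "jaw": -1}, {"x": 0.016, "y": 0, "z": -0.107, "ax": 0, "ay": -0.15, "az": 0, "jaw": -1}, {"x": 0.02, "y": 0, "z": -0.125, "ax": 0, "ay": -0.175, "az": 0, "jaw": -1}, {"x": 0.0235, "y": 0, "z": -0.137, "ax": 0, "ay": -0.192, "az": 0, "jaw": -1}, {"x": 0.0245, "y": 0, "z": -0.1425, "ax": 0, "ay": -0.2, "az": 0, "jaw": -1}, {"x": 0.0245, "y": 0, "z": -0.1425, "ax": 0, "ay": -0.2, "az": 0, "jaw": -1}]}}

```text
time: 15.3
tool_pos: [657.1, -12.5, 79.0]
tcp_rot: [-3.141, 0.209, 1.575]
contact_force: [-0.1, 1.1, -1.6]
grip_width: 21.8
finger_force: 30.0
```

```bash
python3 - <<'E'
from h import *
o=bot.get_obs();print(o["joint_positions"].round(2),o["tool_pos"],np.degrees(o["tcp_rot"]),o["contact_force"],o["moment"])
# pose table relative to this call start, pivot fixed: tool pivot r
r=np.array([138,0,9.])
for a in range(3,28,3):
    R=Rn.from_euler("y",-a,degrees=True);print(a,-a/60,((r-R.apply(r))/200).round(4))
E
```

```text
[-0.03  0.73  1.31 -0.23  1.11  0.07] [657.0878905  -12.53626239  79.04866479] [-179.98687208   11.98501546   90.23832639] [-0.10379724  1.09620101 -1.56022149] [ 5.41949014e-01 -3.29493193e-04  1.36900095e-02]
3 -0.05 [ 0.0033  0.     -0.0361]
6 -0.1 [ 0.0085  0.     -0.0719]
9 -0.15 [ 0.0155  0.     -0.1074]
12 -0.2 [ 0.0244  0.     -0.1425]
15 -0.25 [ 0.0352  0.     -0.1771]
18 -0.3 [ 0.0477  0.     -0.211 ]
21 -0.35 [ 0.062   0.     -0.2443]
24 -0.4 [ 0.078   0.     -0.2768]
27 -0.45 [ 0.0956  0.     -0.3083]
```

>>> {"method": "send_rows", "body": {"rows": [{"x": 0.001, "y": 0, "z": -0.008, "ax": 0, "ay": -0.02, "az": 0, "jaw": -1}, {"x": 0.003, "y": 0, "z": -0.027, "ax": 0, "ay": -0.05, "az": 0, "jaw": -1}, {"x": 0.0085, "y": 0, "z": -0.062, "ax": 0, "ay": -0.1, "az": 0, "jaw": -1}, {"x": 0.0155, "y": 0, "z": -0.097, "ax": 0, "ay": -0.15, "az": 0, "jaw": -1}, {"x": 0.0245, "y": 0, "z": -0.1325, "ax": 0, "ay": -0.2, "az": 0, "jaw": -1}, {"x": 0.035, "y": 0, "z": -0.167, "ax": 0, "ay": -0.25, "az": 0, "jaw": -1}, {"x": 0.0475, "y": 0, "z": -0.201, "ax": 0, "ay": -0.3, "az": 0, "jaw": -1}, {"x": 0.0475, "y": 0, "z": -0.201, "ax": 0, "ay": -0.3, "az": 0, "jaw": -1}, {"x": 0.0475, "y": 0, "z": -0.201, "ax": 0, "ay": -0.3, "az": 0, "jaw": -1}, {"x": 0.0475, "y": 0, "z": -0.201, "ax": 0, "ay": -0.3, "az": 0, "jaw": -1}]}}

```text
time: 16.55
tool_pos: [657.1, 4.5, 116.5]
tcp_rot: [3.141, 0.523, 1.574]
contact_force: [-0.2, 1.6, -1.2]
grip_width: 22.1
finger_force: 30.0
```

```bash
python3 - <<'E'
from h import *
o=bot.get_obs();print(o["joint_positions"].round(2),o["tool_pos"],np.degrees(o["tcp_rot"]),o["contact_force"],o["moment"])
p,d=bot.capture("wrist");q,e=bot.capture("scene")
a=np.vstack([cv2.resize(p[:230],(400,164)),np.zeros((4,400,3),np.uint8)]);b=cv2.resize(q[130:280,320:500],(400,333))
cv2.imwrite("pics/t1.png",np.vstack([a,b])[:,:,::-1])
E
```

```text
[ 0.13  0.75  1.25 -0.55  1.26  0.33] [657.07294412   4.46091382 116.50379685] [179.9917579   29.9682674   90.18481728] [-0.24977585  1.55067093 -1.23593954] [ 0.80426744 -0.11202934  0.05192484]
```

View pics/t1.png

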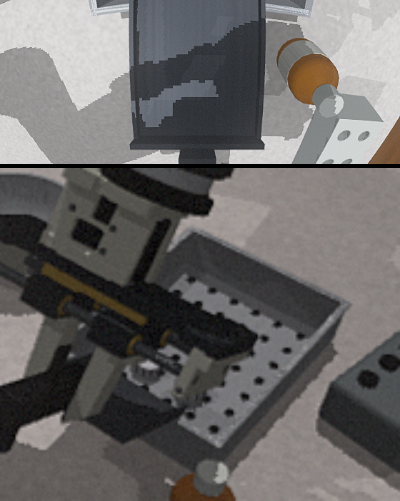

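The top panel shows the visible part of the blade empty. In the bottom panel one cap is near (150,365), just beyond the rim. I'll tip a little further, still pressed on the rim, and locate the caps by depth.

>>> {"method": "send_rows", "body": {"rows": [{"x": 0.003, "y": 0, "z": -0.03, "ax": 0, "ay": -0.05, "az": 0, "jaw": -1}, {"x": 0.008, "y": 0, "z": -0.065, "ax": 0, "ay": -0.1, "az": 0, "jaw": -1}, {"x": 0.008, "y": 0, "z": -0.065, "ax": 0, "ay": -0.1, "az": 0, "jaw": -1}, {"x": 0.008, "y": 0, "z": -0.065, "ax": 0, "ay": -0.1, "az": 0, "jaw": -1}, {"x": 0.008, "y": 0, "z": -0.065, "ax": 0, "ay": -0.1, "az": 0, "jaw": -1}, {"x": 0.008, "y": 0, "z": -0.065, "ax": 0, "ay": -0.1, "az": 0, "jaw": -1}, {"x": 0.008, "y": 0, "z": -0.065, "ax": 0, "ay": -0.1, "az": 0, "jaw": -1}, {"x": 0.008, "y": 0, "z": -0.065, "ax": 0, "ay": -0.1, "az": 0, "jaw": -1}, {"x": 0.008, "y": 0, "z": -0.065, "ax": 0, "ay": -0.1, "az": 0, "jaw": -1}, {"x": 0.008, "y": 0, "z": -0.065, "ax": 0, "ay": -0.1, "az": 0, "jaw": -1}]}}

```text
time: 17.9
tool_pos: [657.1, 12.5, 127.1]
tcp_rot: [3.141, 0.629, 1.575]
contact_force: [0.9, 1.1, -0.7]
grip_width: 21.9
finger_force: 30.0
```

```bash
python3 - <<'E'
from h import *
o=bot.get_obs();print(o["tool_pos"],np.degrees(o["tcp_rot"]),o["contact_force"],o["moment"])
q,e=bot.capture("scene");C=cloud("scene",e)
m=(e>0)&(C[...,0]>585)&(C[...,0]<732)&(C[...,1]>124)&(C[...,1]<330)&(C[...,2]>12)&(C[...,2]<42)
k,l,st,ce=cv2.connectedComponentsWithStats(m.astype(np.uint8))
for j in range(1,k):
    if st[j,4]>12: print(ce[j].round(),st[j,4],np.median(C[l==j],0).round(1),C[l==j][:,2].max().round(1))
cv2.imwrite("pics/t2.png",cv2.resize(q[150:270,330:490,::-1],(800,600)))
E
```

```text
[657.09298239  12.5209538  127.10677853] [179.99381294  36.01773327  90.2160127 ] [ 0.87054635  1.0672866  -0.66287636] [ 0.75379926 -0.13716016  0.04534451]
[386. 217.] 127 [634.8 181.6  17.4] 20.0
[406. 225.] 109 [676.7 187.2  17.3] 20.2
```

View pics/t2.png

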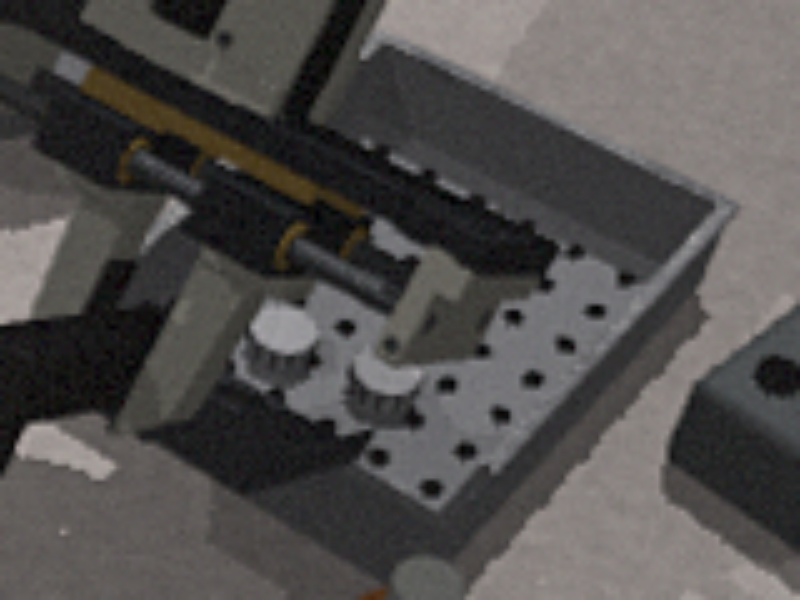

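Both caps sit on the tray floor at (634,182) and (677,187), tops at about 19 mm. Now I'll bring the scoop back.

```bash
python3 - <<'E'
from h import *
go((640,-60,170),(180,0,90))
E
```

```text
t 17.95 shift [-0.4192 -0.0868  0.0396] turn [0.0013 0.6003 0.0035]
```

>>> {"method": "send_rows", "body": {"rows": [{"x": -0.05, "y": 0, "z": -0.02, "ax": 0, "ay": 0, "az": 0, "jaw": -1}, {"x": -0.12, "y": 0, "z": -0.04, "ax": 0, "ay": 0.05, "az": 0, "jaw": -1}, {"x": -0.2, "y": -0.02, "z": -0.04, "ax": 0, "ay": 0.12, "az": 0, "jaw": -1}, {"x": -0.28, "y": -0.04, "z": -0.02, "ax": 0, "ay": 0.22, "az": 0, "jaw": -1}, {"x": -0.34, "y": -0.06, "z": 0, "ax": 0, "ay": 0.32, "az": 0, "jaw": -1}, {"x": -0.39, "y": -0.08, "z": 0.02, "ax": 0, "ay": 0.42, "az": 0, "jaw": -1}, {"x": -0.42, "y": -0.087, "z": 0.04, "ax": 0, "ay": 0.51, "az": 0.003, "jaw": -1}, {"x": -0.42, "y": -0.087, "z": 0.04, "ax": 0, "ay": 0.57, "az": 0.003, "jaw": -1}, {"x": -0.42, "y": -0.087, "z": 0.04, "ax": 0, "ay": 0.6, "az": 0.003, "jaw": -1}, {"x": -0.42, "y": -0.087, "z": 0.04, "ax": 0, "ay": 0.6, "az": 0.003, "jaw": -1}]}}

```text
time: 19.2
tool_pos: [639.7, -60.8, 169.9]
tcp_rot: [3.141, 0.001, 1.571]
contact_force: [-0.5, 0.6, -2.4]
grip_width: 21.5
finger_force: 30.0
```

```bash
python3 - <<'E'
from h import *
o=bot.get_obs();print(o["joint_positions"].round(2));go((550,-232,60),(180,0,90))
E
```

```text
[-0.21  0.6   1.25 -0.    1.28 -0.21]
t 19.2 shift [-0.8555 -0.4489  0.5502] turn [0.0004 0.0009 0.0002]
```

>>> {"method": "send_rows", "body": {"rows": [{"x": -0.04, "y": -0.02, "z": 0, "ax": 0, "ay": 0, "az": 0, "jaw": -1}, {"x": -0.12, "y": -0.06, "z": 0, "ax": 0, "ay": 0, "az": 0, "jaw": -1}, {"x": -0.24, "y": -0.12, "z": 0.05, "ax": 0, "ay": 0, "az": 0, "jaw": -1}, {"x": -0.38, "y": -0.2, "z": 0.15, "ax": 0, "ay": 0, "az": 0, "jaw": -1}, {"x": -0.52, "y": -0.27, "z": 0.25, "ax": 0, "ay": 0, "az": 0, "jaw": -1}, {"x": -0.65, "y": -0.34, "z": 0.35, "ax": 0, "ay": 0, "az": 0, "jaw": -1}, {"x": -0.76, "y": -0.4, "z": 0.44, "ax": 0, "ay": 0, "az": 0, "jaw": -1}, {"x": -0.83, "y": -0.435, "z": 0.51, "ax": 0, "ay": 0, "az": 0, "jaw": -1}, {"x": -0.855, "y": -0.449, "z": 0.55, "ax": 0, "ay": 0, "az": 0, "jaw": -1}, {"x": -0.855, "y": -0.449, "z": 0.55, "ax": 0, "ay": 0, "az": 0, "jaw": -1}]}}

```text
time: 20.45
tool_pos: [550.3, -231.0, 59.5]
tcp_rot: [3.141, -0.0, 1.572]
contact_force: [-0.1, 0.1, -2.1]
grip_width: 21.7
finger_force: 30.0
```

```bash
python3 - <<'E'
from h import *
o=bot.get_obs();T=o["tool_pos"];print(T)
p,d=bot.capture("side");C=cloud("side",d);g=p.max(-1)
for nm,(a,b),w in(("handle",(-78,-25),9),("blade",(45,140),38)):
    m=(d>0)&(g<95)&(C[...,1]>T[1]+a)&(C[...,1]<T[1]+b)&(abs(C[...,0]-T[0])<w)&(C[...,2]>35)&(C[...,2]<120)
    if m.sum()<20: print(nm,m.sum());continue
    y=C[m][:,1]-T[1];z=C[m][:,2];k=np.ones(len(y),bool)
    c=np.polyfit(y,z,1)
    for _ in range(6): k=abs(np.polyval(c,y)-z)<4;c=np.polyfit(y[k],z[k],1)
    print(nm,m.sum(),k.sum(),"slope deg",np.degrees(np.arctan(c[0])),"z@tcp",c[1])
go((550,-232,11),(180,0,90))
E
```

```text
[ 550.28310221 -231.00158018   59.5015357 ]
handle 430 373 slope deg 2.4689942021640876 z@tcp 89.54335982800352
blade 168 168 slope deg 1.7689075722555279 z@tcp 53.32754002239929
t 20.5 shift [-0.006  -0.0044  0.2453] turn [0.0013 0.0001 0.0013]
```

The scoop is nose-up by about 2° in the grip. I'll correct that while lowering.

>>> {"method": "send_rows", "body": {"rows": [{"x": 0, "y": 0, "z": 0.02, "ax": 0, "ay": -0.005, "az": 0, "jaw": -1}, {"x": 0, "y": 0, "z": 0.06, "ax": 0, "ay": -0.015, "az": 0, "jaw": -1}, {"x": 0, "y": 0, "z": 0.1, "ax": 0, "ay": -0.025, "az": 0, "jaw": -1}, {"x": 0, "y": 0, "z": 0.14, "ax": 0, "ay": -0.035, "az": 0, "jaw": -1}, {"x": 0, "y": 0, "z": 0.18, "ax": 0, "ay": -0.035, "az": 0, "jaw": -1}, {"x": 0, "y": 0, "z": 0.21, "ax": 0, "ay": -0.035, "az": 0, "jaw": -1}, {"x": 0, "y": 0, "z": 0.235, "ax": 0, "ay": -0.035, "az": 0, "jaw": -1}, {"x": 0, "y": 0, "z": 0.248, "ax": 0, "ay": -0.035, "az": 0, "jaw": -1}, {"x": 0, "y": 0, "z": 0.25, "ax": 0, "ay": -0.035, "az": 0, "jaw": -1}, {"x": 0, "y": 0, "z": 0.25, "ax": 0, "ay": -0.035, "az": 0, "jaw": -1}]}}

```text
time: 21.75
tool_pos: [550.6, -231.3, 10.0]
tcp_rot: [3.14, 0.037, 1.572]
contact_force: [0.3, 0.7, -2.5]
grip_width: 22.0
finger_force: 30.0
```

>>> {"method": "send_rows", "body": {"rows": [{"x": 0, "y": 0, "z": 0, "ax": 0, "ay": 0, "az": 0, "jaw": -0.5}, {"x": 0, "y": 0, "z": 0, "ax": 0, "ay": 0, "az": 0, "jaw": -0.4}, {"x": 0, "y": 0, "z": 0, "ax": 0, "ay": 0, "az": 0, "jaw": -0.3}, {"x": 0, "y": 0, "z": 0, "ax": 0, "ay": 0, "az": 0, "jaw": -0.1}, {"x": 0, "y": 0, "z": 0, "ax": 0, "ay": 0, "az": 0, "jaw": 0}, {"x": 0, "y": 0, "z": 0, "ax": 0, "ay": 0, "az": 0, "jaw": 0.2}, {"x": 0, "y": 0, "z": 0, "ax": 0, "ay": 0, "az": 0, "jaw": 0.4}, {"x": 0, "y": 0, "z": 0, "ax": 0, "ay": 0, "az": 0, "jaw": 0.4}, {"x": 0, "y": 0, "z": 0, "ax": 0, "ay": 0, "az": 0, "jaw": 0.4}, {"x": 0, "y": 0, "z": 0, "ax": 0, "ay": 0, "az": 0, "jaw": 0.4}]}}

```text
time: 23.0
tool_pos: [550.4, -231.2, 9.8]
tcp_rot: [3.141, 0.037, 1.572]
contact_force: [0.1, 0.2, 0.4]
grip_width: 64.1
finger_force: 0.0
```

>>> {"method": "send_rows", "body": {"rows": [{"x": 0, "y": 0, "z": -0.03, "ax": 0, "ay": 0, "az": 0, "jaw": 0.4}, {"x": 0, "y": 0, "z": -0.1, "ax": 0, "ay": 0, "az": 0, "jaw": 0.4}, {"x": 0, "y": 0, "z": -0.2, "ax": 0, "ay": 0, "az": 0, "jaw": 0.4}, {"x": 0, "y": 0, "z": -0.3, "ax": 0, "ay": 0, "az": 0, "jaw": 0.4}, {"x": 0, "y": 0, "z": -0.4, "ax": 0, "ay": 0, "az": 0, "jaw": 0.4}, {"x": 0, "y": 0, "z": -0.5, "ax": 0, "ay": 0, "az": 0, "jaw": 0.4}, {"x": 0, "y": 0, "z": -0.58, "ax": 0, "ay": 0, "az": 0, "jaw": 0.4}, {"x": 0, "y": 0, "z": -0.6, "ax": 0, "ay": 0, "az": 0, "jaw": 0.4}, {"x": 0, "y": 0, "z": -0.6, "ax": 0, "ay": 0, "az": 0, "jaw": 0.4}, {"x": 0, "y": 0, "z": -0.6, "ax": 0, "ay": 0, "az": 0, "jaw": 0.4}]}}

```text
time: 24.25
tool_pos: [549.9, -226.6, 128.9]
tcp_rot: [-3.141, 0.036, 1.572]
contact_force: [0.2, -0.4, -0.2]
grip_width: 64.3
finger_force: 0.0
```

```bash
python3 - <<'E'
from h import *
p,d=bot.capture("side");q,e=bot.capture("scene")
cv2.imwrite("pics/f.png",np.vstack([p[120:390,150:480],q[130:400,130:460]])[:,:,::-1])
E
```

```text
(no output)
```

View pics/f.png

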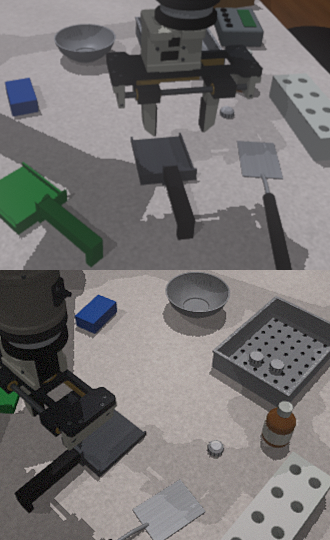

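The final view shows the scoop flat and released, the gripper clear above it, and both caps in the tray at (257,355) and (277,366). Handing in.

```bash
python3 -c "
from plant import bot
print(bot.close_job())"
```

```text
the job is handed in; nothing more can be done
None
```

I tipped both caps into the perforated tray with the blade held on its rim, laid the empty scoop flat on the bench, let go of it, and handed the job in at about 24 s; no verdict came back.

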